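# Wipe the broken pot shards off the deck into the scrap tray

### The arm

A 7-joint arm with a two-finger parallel gripper is mounted at the origin on the work surface. World frame = base frame: x ahead of the robot, y to its left, z up, the work surface at z = 0. Lengths are in m, angles in rad, forces in N, time in s.
With the tool pointing down it reaches from about 0.35 to 0.9 m from the base axis. Payload 8.1 kg.
Tool frame: the origin (TCP) lies at the very end of the fingers, on their centre line; the grasp point (between the pads) lies behind it (grip_depth is the z of the grasp point in the tool frame, in m); z points along the fingers, y is the line along which they close (so a half turn about z gives the same grasp; the last joint's range is limited). The gripper opens to 85 mm and grips with 20 to 120 N. Pads are 22 mm wide; open, the fingers measure 114 mm over their backs; the gripper's body (76 mm by 85 mm) begins 54 mm behind the grasp point. The pads swing forward as they close: fully open they stand 13 mm farther back than shut.
Start: joints at [-1.414, 0.434, 0.025, 1.573, -0.012, 1.134, -0.075], TCP at [0.161, 0.604, 0.231] pointing down, gripper open.
Joint ranges: [-2.62, 2.62], [-0.44, 2.09], [-1.27, 1.32], [0.08, 2.57], [-1.32, 4.46], [0.12, 2], [-2.74, 2.74]. Speed limits (rad/s): [2.22, 2.22, 3.01, 3.01, 3.14, 3.14, 3.14].

### API

Orientations are given as a unit quaternion [x, y, z, w].
In Python, from workcell import * gives the robot as it stands. The module is installed in compiled form; this text tells all that it offers.
- The arm moves only by the tool drive_tool, never from a script. Its argument "moves" is a list of rows, each a list of 7 numbers: the turn, a rotation vector about the tool's x, y, z in degrees, then the shift along the tool's x, y, z in cm, then the closure, from -1 (fully open) to 1 (shut). In form: [[ax, ay, az, dx, dy, dz, claw], ...]. A call has 1 to 10 rows; each row shifts and turns the commanded pose from where the row before left it, along the tool's axes as they then stand; what a row does not reach is not made up. A row lasts 1/12 s, in which the tool goes at most 41.7 mm and 7.16 degrees, less where a joint would pass 70% of its speed; a pose out of reach is approached as far as the arm can. A call is refused whole if a number of a shift passes 4.17 or a number of a turn 7.16, either way. A call with a gripper value outside its range is refused whole. The fingers move at their own pace and stop on an object; "newtons" is the grip in N (left out, the last holds). Time passes only in rows, so rows that do not move let the fingers close. It gives the time, the measured TCP pose, the force, the opening and the grip force at its end, in the units of the state.
- get_state(): the state, without advancing time (a new reading comes with each control period).
- snapshot(name): name is "side" or "top" or "wrist"; returns a dict with "color" (420x560x3 uint8, blue, green, red), "mtx" (3x3 intrinsics, pixels), "k1" (the pictures are not rectified: a ray, as slopes to the right and down, at radius r is drawn at 1 + k1 r^2 times it, then the intrinsics apply), "cam_to_world" (4x4, takes a point from camera to world coordinates). Camera axes: x right, y down, z forward; pixel columns grow to the right and rows downward; lengths in m; the calibration is good to about 2 mm. A picture is of the moment at which its call begins. There is no depth.
- sign_off(): hands the job in; it is judged then, once.
Trained networks look in the newest picture that a camera, given by its name, has taken for a name from the list of things; names that differ only in an ending like _2 or _b are one class to them, and where a whole thing is asked for, a point or a joint stands for the part that bears it (a point fixed in the world has none). Each returns a list of dicts, best first, with "score" (0 to 1); they miss things now and then, are a little off and sometimes report something else, mostly with a low value. They report only what shows in the picture. A call takes as long as a camera call. They do not tell look-alikes from the thing itself.
- spot_in(name, camera): "position" ([x, y, z] in m, in the coordinates of the camera as it stood for that picture, good to about 4 mm: the middle of the surface that is visible of it).
- masks_of(name, camera): "mask" (420x560 bool, what is visible of it).
The state is a dict: "t": time; "joint_pos": joint angles; "joint_velocities": joint speeds; "tau": joint torques, N m; "tool_pos": TCP position; "tcp_rot": TCP orientation; "contact_force": force on the tool from outside, world axes, zero at the start; "wrist_torque": the same for the moment, N m; "finger_gap": opening from 0.0 (shut) to 1.0 (fully open); "grasp_force": force on a finger pad.
Only numpy, scipy, OpenCV 4.12 (cv2) and the standard library are available. Lean on these libraries where they do the work, as an engineer would, in place of code of your own. Each camera call takes 0.05 s, during which the arm holds its last target. There are 200 camera calls.

### The job

Use the scraper block to wipe all five loose pot shards off the raised white deck into the blue scrap tray at its end; do not touch the shards with the gripper or the arm. Then stand the scraper upright on its cork-topped rest at the deck's other end and let go. Leave the painted pots standing where they are.

Things in the scene. Friction and masses are not known exactly. Their poses are not given: they have to be found in the camera images.
- deck: the raised work deck: a fixed flat white slab, 220 mm along its x, 260 mm along its y, top face 45 mm above the table. A wooden rail 15 mm wide and 12 mm high runs along each of its two long edges (the +x and -x edges), leaving 190 mm of clear width between them; both y ends are open, with no rail. Origin: centre of its underside, on the table; z up.
- tray: the scrap tray: a fixed blue open box, 220 mm along its x, 130 mm along its y, rim 40 mm high (5 mm below the deck's top), walls and floor about 4 mm; it stands against one open y end of the deck, sometimes the +y end, sometimes the -y end, with a 3 mm gap. Origin: centre of its underside, on the table; axes parallel to the deck's.
- rest: the scraper's rest: a fixed cork-topped brick slab, 220 mm along its x, 130 mm along its y, top 30 mm above the table (15 mm below the deck's top), against the deck's other open y end. Origin: centre of its underside, on the table; axes parallel to the deck's.
- scraper: the loose scraper block, about 0.25 kg, standing on the rest: a foot 160 mm long (its x), 36 mm wide (its y) and 26 mm high, black rubber below and pale wood above, and on it a centred green upright grip 110 mm long (x), 26 mm thick (y), from 26 to 76 mm above the underside. Origin: centre of its underside; z up through the grip. Take the grip from above across its 26 mm thickness.
- shard1: loose flat terracotta shard with red paint on top, about 55 x 40 mm and 10 mm thick, 25 g, lying on the deck. Origin: centre of its underside.
- shard2: loose flat terracotta shard with yellow paint on top, about 52 x 36 mm and 10 mm thick, 25 g, lying on the deck. Origin: centre of its underside.
- shard3: loose flat terracotta shard with blue paint on top, about 58 x 36 mm and 10 mm thick, 25 g, lying on the deck. Origin: centre of its underside.
- shard4: loose flat terracotta shard with red paint on top, about 53 x 42 mm and 10 mm thick, 25 g, lying on the deck. Origin: centre of its underside.
- shard5: loose flat terracotta shard with yellow paint on top, about 55 x 38 mm and 10 mm thick, 25 g, lying on the deck. Origin: centre of its underside.
- pot_yellow: bystander: yellow pot with a red band, 80 mm across, 85 mm high, standing beyond the deck's far rail. Origin: centre of its underside.
- pot_red: bystander: red pot with a yellow band, 86 mm across, 90 mm high, standing beyond the deck's far rail. Origin: centre of its underside.
- pot_blue: bystander: small blue pot, 68 mm across, 65 mm high, standing on the robot's side of the deck. Origin: centre of its underside.
- pot_orange: bystander: orange pot with a black band, 90 mm across, 95 mm high, standing out to the left. Origin: centre of its underside.
- pot_pink: bystander: pink pot with a yellow band, 90 mm across, 95 mm high, standing out to the right. Origin: centre of its underside.
There are look-alikes about, which are no part of the job. There is more than one size of the scraper; the one meant has the size given above. What is shaped like the shard5 but black is not meant.

How it is judged:
By the outcome, as a careful person would: the job done as asked, in the order asked, and still so for the second after the job is handed in, with the robot touching nothing.
It also fails if it takes over 48 s, if anything falls off the work surface, if the arm or the gripper's body presses on something with over 40 N, if the wrist force passes 120 N, or if a joint passes its speed limit or range.

## Working session

There is one attempt and no reset: what is moved stays moved. The work goes in short steps, Python scripts to look and compute and a tool call to move; the robot and the scene stay as the last step left them, time stands still between calls to the robot, and variables do not carry over. Pictures are saved under pics/ and viewed, at most 10 in all, crops included, and the job is handed in when it is done.

Besides the shell and the picture viewer there is one more tool, called as a command line: name --pt "numbers of a row" for each row, then --argument value for the rest. drive_tool: Moves the arm, as the interface text tells. Its arguments: {"type":"object","properties":{"moves":{"type":"array","items":{"type":"array","items":{"type":"number"}}},"newtons":{"type":"number"}},"required":["moves"]}

```bash
mkdir -p pics
cat > h.py <<'E'
from workcell import *
import numpy as np, cv2
def w(s,p):
    T=np.array(s["cam_to_world"]); return T[:3,:3]@np.array(p)+T[:3,3]
def pix2plane(s,uv,z):
    K=np.array(s["mtx"]);k=s["k1"]
    d=np.array([(uv[0]-K[0,2])/K[0,0],(uv[1]-K[1,2])/K[1,1]]);u=d.copy()
    for _ in range(20): u=d/(1+k*(u@u))
    T=np.array(s["cam_to_world"]);r=T[:3,:3]@np.array([u[0],u[1],1.]);o=T[:3,3]
    return o+r*(z-o[2])/r[2]
E
python3 - <<'E'
from h import *
S={}
for c in ["top","side"]:
    s=snapshot(c);cv2.imwrite(f"pics/{c}0.png",s["color"])
    print(c,np.round(s["cam_to_world"],3).tolist())
    for n in ["deck","tray","rest","scraper","shard1","shard2","shard3","shard4","shard5","pot_yellow","pot_blue","pot_red"]:
        print(n,[(round(d["score"],2),np.round(w(s,d["position"]),3).tolist()) for d in spot_in(n,c)][:4])
st=get_state();print(st["t"],st["tool_pos"],st["tcp_rot"],st["finger_gap"])
try: print(grip_depth)
except Exception as e: print(e)
E
```

```text
top [[-0.015, -0.982, 0.189, 0.256], [-0.999, 0.008, -0.035, 0.014], [0.033, -0.189, -0.981, 1.144], [0.0, 0.0, 0.0, 1.0]]
deck [(0.81, [0.512, 0.05, 0.046])]
tray [(0.66, [0.57, 0.246, 0.002])]
rest [(0.84, [0.466, -0.137, 0.031]), (0.51, [0.583, 0.114, 0.055])]
scraper [(0.8, [0.467, -0.143, 0.103]), (0.71, [0.202, -0.281, 0.074])]
shard1 [(0.79, [0.534, -0.041, 0.054]), (0.75, [0.583, 0.113, 0.056]), (0.74, [0.492, 0.137, 0.055]), (0.67, [0.446, -0.016, 0.056])]
shard2 [(0.79, [0.534, -0.041, 0.054]), (0.75, [0.583, 0.113, 0.056]), (0.74, [0.492, 0.137, 0.055]), (0.67, [0.446, -0.016, 0.056])]
shard3 [(0.79, [0.534, -0.041, 0.054]), (0.75, [0.583, 0.113, 0.056]), (0.74, [0.492, 0.137, 0.055]), (0.67, [0.446, -0.016, 0.056])]
shard4 [(0.79, [0.534, -0.041, 0.054]), (0.75, [0.583, 0.113, 0.056]), (0.74, [0.492, 0.137, 0.055]), (0.67, [0.446, -0.016, 0.056])]
shard5 [(0.79, [0.534, -0.041, 0.054]), (0.75, [0.583, 0.113, 0.056]), (0.74, [0.492, 0.137, 0.055]), (0.67, [0.446, -0.016, 0.056])]
pot_yellow [(0.72, [0.65, -0.091, 0.072])]
pot_blue [(0.92, [0.368, 0.108, 0.065]), (0.64, [0.
[... 583 characters left out ...]
48, -0.021, 0.057]), (0.5, [0.518, 0.037, 0.058])]
shard3 [(0.73, [0.675, -0.215, 0.013]), (0.67, [0.581, 0.114, 0.055]), (0.63, [0.448, -0.021, 0.057]), (0.5, [0.518, 0.037, 0.058])]
shard4 [(0.73, [0.675, -0.215, 0.013]), (0.67, [0.581, 0.114, 0.055]), (0.63, [0.448, -0.021, 0.057]), (0.5, [0.518, 0.037, 0.058])]
shard5 [(0.73, [0.675, -0.215, 0.013]), (0.67, [0.581, 0.114, 0.055]), (0.63, [0.448, -0.021, 0.057]), (0.5, [0.518, 0.037, 0.058])]
pot_yellow [(0.66, [0.642, -0.104, 0.057])]
pot_blue [(0.91, [0.36, 0.094, 0.045])]
pot_red [(0.8, [0.686, 0.075, 0.061])]
1.3 [0.1605674  0.60404674 0.23133461] [1.29551530e-01 9.91572690e-01 3.42551166e-05 1.84530884e-06] 1.0001237473344202
-0.0187
```

View pics/top0.png

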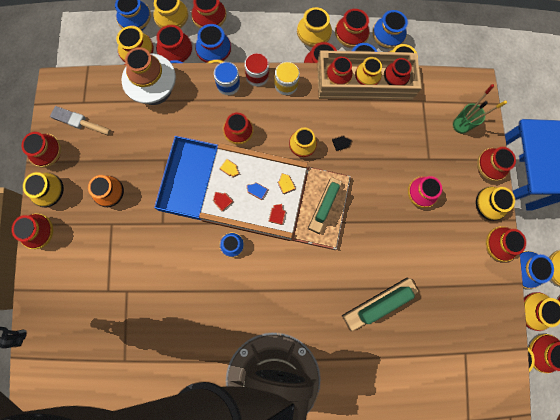

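View pics/side0.png

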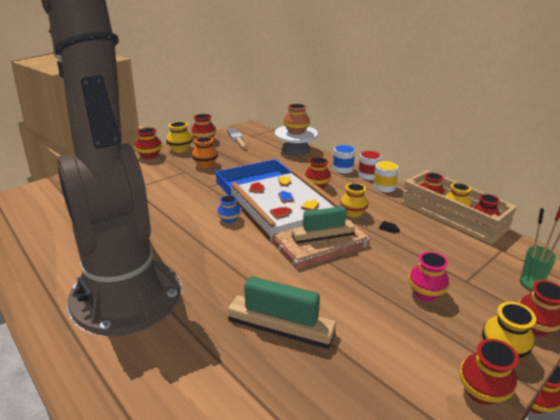

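Top view: tray at the left (185,178), rest at the right (325,208) with the scraper meant on it. A larger look-alike lies at (382,304) and the black shard at (342,143). Five shards are on the deck between (223,201) and (287,184). The side view agrees. Next I measure poses from the masks.

```bash
cat >> h.py <<'E'
def rect(s,m,z):
    m=m.astype(np.uint8); c=max(cv2.findContours(m,cv2.RETR_EXTERNAL,cv2.CHAIN_APPROX_NONE)[0],key=cv2.contourArea)
    P=np.array([pix2plane(s,p[0]+0.0,z)[:2] for p in c])
    (cx,cy),(a,b),t=cv2.minAreaRect((P*1000).astype(np.float32))
    if a<b: a,b,t=b,a,t+90
    return [round(cx,1),round(cy,1),round(a,1),round(b,1),round((t+90)%180-90,1)]
E
python3 - <<'E'
from h import *
s=snapshot("top")
for n,z in [("deck",.045),("tray",.04),("rest",.03),("scraper",.09),("shard1",.055),("pot_yellow",.04),("pot_red",.04),("pot_blue",.035)]:
    for d in masks_of(n,"top"):
        print(n,round(d["score"],2),rect(s,d["mask"],z))
print(get_state()["t"])
E
```

```text
deck 0.66 [518.6, 47.2, 258.1, 231.6, 76.5]
tray 0.61 [563.9, 238.6, 225.8, 135.6, -12.6]
rest 0.67 [473.3, -143.2, 220.5, 128.9, -12.9]
scraper 0.77 [201.5, -282.8, 206.5, 54.9, -62.0]
scraper 0.71 [469.1, -144.7, 157.1, 34.7, -25.2]
shard1 0.78 [492.3, 137.4, 50.3, 41.1, 44.7]
shard1 0.75 [581.7, 114.2, 52.9, 37.3, 55.0]
shard1 0.73 [521.4, 41.9, 62.6, 39.4, 62.5]
shard1 0.59 [451.7, -17.0, 55.5, 39.4, -14.4]
shard1 0.52 [539.8, -40.4, 53.2, 37.4, 21.8]
shard1 0.47 [659.2, -205.7, 53.7, 40.5, -71.1]
pot_yellow 0.79 [664.1, -95.3, 88.1, 80.2, -47.1]
pot_red 0.84 [706.1, 95.3, 96.2, 84.3, 38.6]
pot_blue 0.97 [369.6, 110.6, 69.2, 66.3, 0.1]
1.75
```

drive_tool --pt "0 0 0 -2.0 -3.5 0 -1" --pt "0 0 0 -1.2 -3.9 -0.5 -1" --pt "0 0 0 -1.2 -3.9 -0.5 -1" --pt "0 0 0 -1.2 -3.9 -0.5 -1" --pt "0 0 0 -1.2 -3.9 -0.5 -1" --pt "0 0 0 -1 -3.9 -0.5 -1" --pt "0 0 0 -1 -3.9 -0.5 -1" --pt "0 0 0 -1 -3.9 0 -1" --pt "0 0 0 -1 -3.9 0 -1" --pt "0 0 0 -1 -3.9 0 -1"

```text
t: 2.58
tool_pos: [0.1751, 0.1989, 0.2613]
tcp_rot: [0.13, 0.992, 0.0, 0.0]
contact_force: [0.9, -0.3, 1.5]
finger_gap: 1.0
grasp_force: 0.0
```

drive_tool --pt "0 0 0 -3.3 -2.3 0 -1" --pt "0 0 0 -3.3 -2.3 0 -1" --pt "0 0 0 -3.3 -2.3 0 -1" --pt "0 0 0 -3.3 -2.3 0 -1" --pt "0 0 0 -3.3 -2.3 0 -1" --pt "0 0 0 -3.3 -2.3 0 -1" --pt "0 0 0 -3.3 -2.3 0 -1" --pt "0 0 0 -3.3 -2.3 0 -1" --pt "0 0 0 -3.3 -2.3 0 -1" --pt "0 0 5 -3.3 -2.3 0 -1"

```text
t: 3.42
tool_pos: [0.4304, -0.1001, 0.2618]
tcp_rot: [0.169, 0.986, 0.002, 0.0]
contact_force: [0.4, 2.8, -0.2]
finger_gap: 1.002
grasp_force: 0.0
```

drive_tool --pt "0 0 5 -2 0 0 -1" --pt "0 0 0 0 0 0 -1"

```text
t: 3.58
tool_pos: [0.4515, -0.1076, 0.2609]
tcp_rot: [0.217, 0.976, -0.002, -0.0]
contact_force: [-0.3, 0.8, -0.5]
finger_gap: 0.997
grasp_force: 0.0
```

Run:
```python
from h import *
s=snapshot("wrist");cv2.imwrite("pics/w0.png",s["color"])
st=get_state();print(st["t"],st["tool_pos"],st["tcp_rot"],np.round(s["cam_to_world"],3).tolist())
for n,z in [("scraper",.106),("rest",.03),("deck",.045),("shard1",.055)]:
    for d in masks_of(n,"wrist"): print(n,round(d["score"],2),rect(s,d["mask"],z))
for n in ["scraper","rest"]:print([(round(d["score"],2),np.round(w(s,d["position"]),3).tolist()) for d in spot_in(n,"wrist")])
```

```text
3.6333 [ 0.44926475 -0.10694544  0.26053718] [ 0.21482618  0.97664982 -0.00161705 -0.00149315] [[0.423, 0.872, 0.246, 0.389], [0.906, -0.407, -0.119, -0.077], [-0.003, 0.273, -0.962, 0.403], [0.0, 0.0, 0.0, 1.0]]
scraper 0.74 [247.0, -259.9, 143.0, 60.7, -62.4]
scraper 0.71 [463.9, -139.9, 138.7, 33.6, -25.6]
rest 0.73 [473.8, -142.9, 214.9, 127.8, -13.0]
deck 0.72 [524.2, 48.3, 266.6, 228.4, 76.9]
deck 0.32 [585.9, 117.6, 60.7, 38.0, 53.3]
shard1 0.97 [641.1, -198.2, 52.6, 38.3, -72.4]
shard1 0.82 [579.8, 111.7, 57.6, 35.2, 54.2]
shard1 0.78 [454.1, -17.5, 56.8, 41.3, -14.6]
shard1 0.78 [539.2, -39.8, 57.5, 38.2, 22.1]
shard1 0.66 [520.4, 40.3, 60.4, 38.3, 61.3]
shard1 0.6 [493.3, 136.3, 57.5, 42.9, 43.1]
[(0.78, [0.46, -0.142, 0.103]), (0.7, [0.216, -0.281, 0.035]), (0.59, [0.458, -0.132, 0.033]), (0.48, [0.646, -0.094, 0.066])]
[(0.61, [0.456, -0.133, 0.031]), (0.26, [0.379, 0.093, 0.049])]
```

View pics/w0.png

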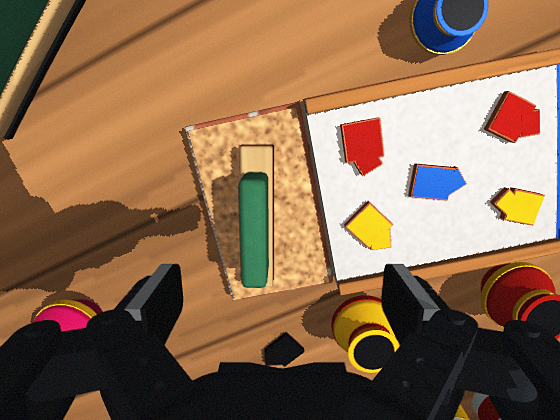

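The wrist view shows the scraper's grip along column 254 (rows 172–287), with its foot end at row 146. The fingers are at (160,295) and (405,295), and all five shards are clear on the deck. I'll fix the grip by its colour edges.

Run:
```python
from h import *
s=snapshot("wrist");im=s["color"].astype(int)
def green(s,box):
    im=s["color"].astype(int);g=((im[...,1]>im[...,2]+25)&(im[...,1]>im[...,0]+5))
    m=np.zeros(g.shape,bool);a,b,c,d=box;m[b:d,a:c]=g[b:d,a:c];return m
print("grip wrist z.106",rect(s,green(s,(220,150,300,300)),.106))
t=snapshot("top");print("grip top z.106",rect(t,green(t,(300,170,350,240)),.106))
for p in [(241,146),(273,146),(273,283)]: print("foot",p,pix2plane(s,p,.056))
print("deckL corners",pix2plane(s,(304,112),.045),pix2plane(s,(337,281),.045))
print("rest corners",pix2plane(s,(184,128),.03),pix2plane(s,(235,299),.03))
# triangulate grip centre height: wrist vs top, z of closest approach
def ctr(s,b):
    m=cv2.moments(green(s,b).astype(np.uint8));return np.array([m["m10"],m["m01"]])/m["m00"]
for z in (.09,.1,.106,.11,.12): print(z,pix2plane(s,ctr(s,(220,150,300,300)),z)[:2],pix2plane(t,ctr(t,(300,170,350,240)),z)[:2])
```

```text
grip wrist z.106 [473.6, -147.0, 113.1, 25.6, -25.3]Traceback (most recent call last):
  File "<stdin>", line 7, in <module>
  File "h.py", line 12, in rect
    m=m.astype(np.uint8); c=max(cv2.findContours(m,cv2.RETR_EXTERNAL,cv2.CHAIN_APPROX_NONE)[0],key=cv2.contourArea)
                            ~~~^^^^^^^^^^^^^^^^^^^^^^^^^^^^^^^^^^^^^^^^^^^^^^^^^^^^^^^^^^^^^^^^^^^^^^^^^^^^^^^^^^^^
ValueError: max() iterable argument is empty
```

drive_tool --pt "0 0 0.5 -1.3 -0.9 2.2 -1" --pt "0 0 0 -1.3 -0.9 2.5 -1" --pt "0 0 0 -1.3 -0.8 2.5 -1" --pt "0 0 0 0 0 2.5 -1" --pt "0 0 0 0 0 2.5 -1" --pt "0 0 0 0 0 1.5 -1" --pt "0 0 0 0 0 0 -1" --pt "0 0 0 0 0 0 -1"

```text
t: 4.7
tool_pos: [0.4718, -0.1451, 0.1238]
tcp_rot: [0.217, 0.976, 0.001, -0.002]
contact_force: [0.9, -0.4, 0.8]
finger_gap: 0.999
grasp_force: 0.0
```

Run:
```python
from h import *
s=snapshot("wrist");cv2.imwrite("pics/w1.png",s["color"])
im=s["color"].astype(int);g=((im[...,1]>im[...,2]+25)&(im[...,1]>im[...,0]+5))
st=get_state();print(st["tool_pos"],st["tcp_rot"])
print(rect(s,g,.106))
```

```text
[ 0.47244928 -0.14539141  0.12455316] [ 2.17421861e-01  9.76076871e-01  6.82063289e-04 -1.10016185e-03]
[474.2, -148.5, 109.9, 24.3, -25.4]
```

View pics/w1.png

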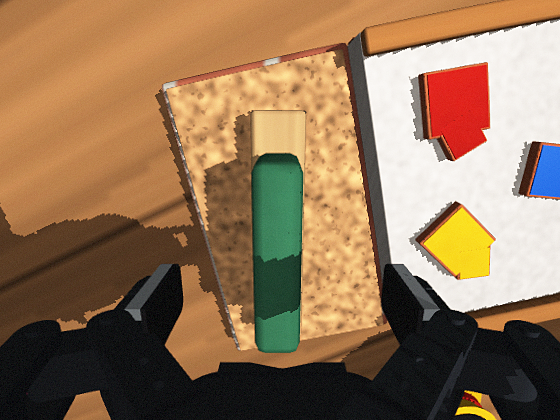

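The view shows the grip (column 277) centred between the fingers, and the foot's near end at row 110. The gripper can go straight down and grasp.

drive_tool --pt "0 0 0 -0.3 -0.2 1.9 -1" --pt "0 0 0 0 0 1.9 -1" --pt "0 0 0 0 0 1.9 -1" --pt "0 0 0 0 0 0 0" --pt "0 0 0 0 0 0 1" --pt "0 0 0 0 0 0 1" --pt "0 0 0 0 0 0 1" --pt "0 0 0 0 0 0 1" --pt "0 0 0 0 0 0 1" --pt "0 0 0 0 0 0 1" --newtons 70

```text
t: 5.58
tool_pos: [0.4747, -0.1485, 0.0679]
tcp_rot: [0.217, 0.976, 0.001, -0.001]
contact_force: [-0.7, 0.3, 8.9]
finger_gap: 0.294
grasp_force: 69.3
```

drive_tool --pt "0 0 0 0 0 -1.0 1" --pt "0 0 -4 0 0 -1.0 1" --pt "0 0 -4 0 0 0 1" --pt "0 0 -4 0 0 0 1" --pt "0 0 0 0 1.5 0 1" --pt "0 0 0 0 1.5 0 1" --pt "0 0 0 0 1.0 0 1" --pt "0 0 0 0 0 0 1" --pt "0 0 0 0 0 0 1"

```text
t: 6.33
tool_pos: [0.483, -0.1091, 0.087]
tcp_rot: [0.114, 0.994, 0.001, -0.001]
contact_force: [-0.1, 0.6, -2.4]
finger_gap: 0.295
grasp_force: 69.7
```

Run:
```python
from h import *
s=snapshot("wrist");cv2.imwrite("pics/w2.png",s["color"])
st=get_state();print(st["t"],st["tool_pos"],st["tcp_rot"],st["contact_force"],st["wrist_torque"])
q=st["tcp_rot"];a=2*np.degrees(np.arctan2(q[1],q[0]))-90
c=np.array([.5186,.0477]);ey=np.array([.2266,.974]);ex=np.array([.974,-.2266]);d=st["tool_pos"][:2]-c
print("tool y angle",a,"deck x'y'",ex@d,ey@d)
for d in masks_of("deck","wrist"): print(d["score"],rect(s,d["mask"],.045))
```

```text
6.3833 [ 0.48287895 -0.1097633   0.08698214] [ 1.14107532e-01  9.93467386e-01  4.42407534e-04 -1.35230905e-03] [-0.84314473 -0.3938714  -2.7793743 ] [-0.01145672  0.00244922 -0.05723195]
tool y angle 76.89568355308717 deck x'y' 0.0008888799416370344 -0.16146364541635866
0.72 [509.7, -14.6, 252.0, 140.7, 0.1]
```

View pics/w2.png

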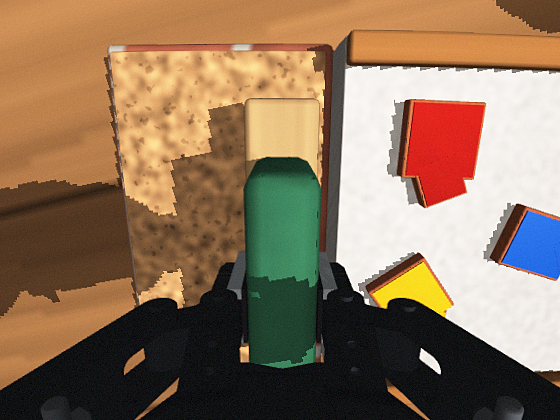

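The scraper is square to the deck just short of its edge (column 335), and the shards lie ahead of it. Now the sweep.

drive_tool --pt "0 0 0 0 0.5 0.3 1" --pt "0 0 0 0 1.5 0 1" --pt "0 0 0 0 1.5 0 1" --pt "0 0 0 0 1.5 0 1" --pt "0 0 0 0 1.5 0 1" --pt "0 0 0 0 1.5 0 1"

```text
t: 6.93
tool_pos: [0.5011, -0.0312, 0.0836]
tcp_rot: [0.115, 0.993, 0.001, -0.002]
contact_force: [0.1, -0.1, -3.2]
finger_gap: 0.297
grasp_force: 69.5
```

drive_tool --pt "0 0 0 0 1.5 0 1" --pt "0 0 0 0 1.5 0 1" --pt "0 0 0 0 1.5 0 1" --pt "0 0 0 0 1.5 0 1" --pt "0 0 0 0 1.5 0 1" --pt "0 0 0 0 1.5 0 1" --pt "0 0 0 0 1.0 0 1"

```text
t: 7.52
tool_pos: [0.524, 0.067, 0.0836]
tcp_rot: [0.114, 0.993, 0.001, -0.002]
contact_force: [-0.7, -1.1, -2.8]
finger_gap: 0.299
grasp_force: 69.5
```

Run:
```python
from h import *
s=snapshot("wrist");t=snapshot("side")
cv2.imwrite("pics/w3.png",np.hstack([cv2.resize(s["color"],(400,300)),cv2.resize(t["color"][130:310,160:400],(400,300))]))
st=get_state();print(st["t"],st["tool_pos"],st["tcp_rot"],st["contact_force"])
```

```text
7.6167 [0.52407753 0.06751511 0.08353199] [ 1.13108901e-01  9.93581026e-01  8.27891067e-04 -1.56055699e-03] [ 0.29891436  1.14641139 -3.56531405]
```

View pics/w3.png

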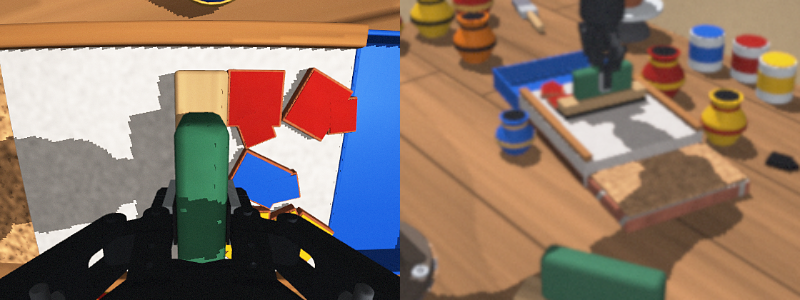

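Partway through, both red shards and the blue one lie ahead of the scraper, with the yellow ones hidden beside the finger. The deck behind is clean. I'll sweep on over the end.

drive_tool --pt "0 0 0 0 1.0 0 1" --pt "0 0 0 0 1.5 0 1" --pt "0 0 0 0 1.5 0 1" --pt "0 0 0 0 1.5 0 1" --pt "0 0 0 0 1.5 0 1" --pt "0 0 0 0 1.5 0 1" --pt "0 0 0 0 1.5 0 1" --pt "0 0 0 0 1.5 0 1" --pt "0 0 0 0 1.5 0 1" --pt "0 0 0 0 0.5 0 1"

```text
t: 8.45
tool_pos: [0.5549, 0.2011, 0.0838]
tcp_rot: [0.113, 0.994, 0.001, -0.001]
contact_force: [0.4, 0.5, -4.2]
finger_gap: 0.298
grasp_force: 69.6
```

drive_tool --pt "0 0 0 0 1 0 1" --pt "0 0 0 0 0 0 1" --pt "0 0 0 0 0 0 1" --pt "0 0 0 0 0 -3 1" --pt "0 0 0 0 -1 -3 1" --pt "0 0 0 0 -3 -2 1" --pt "0 0 0 0 -3 0 1"

```text
t: 9.03
tool_pos: [0.5433, 0.1377, 0.1677]
tcp_rot: [0.114, 0.993, 0.002, 0.001]
contact_force: [0.7, -2.7, -3.3]
finger_gap: 0.299
grasp_force: 70.0
```

Run:
```python
from h import *
s=snapshot("wrist");t=snapshot("side")
cv2.imwrite("pics/w4.png",np.hstack([cv2.resize(s["color"],(400,300)),cv2.resize(t["color"][130:310,160:400],(400,300))]))
st=get_state();print(st["t"],st["tool_pos"],st["tcp_rot"],st["contact_force"])
```

```text
9.1333 [0.54050575 0.13177928 0.16561788] [ 1.18663095e-01  9.92934264e-01  3.93174269e-04 -6.80767080e-04] [-0.90795209  1.23396893 -2.90143321]
```

View pics/w4.png

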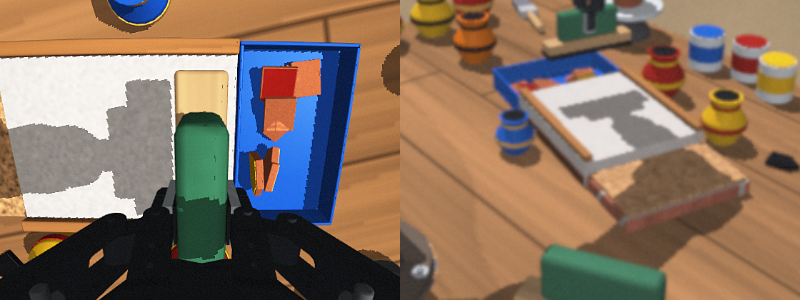

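Three shards lie at (285,95) in the tray and two at (263,170); none show on the deck. Now the scraper goes back to its rest.

drive_tool --pt "0 0 0 0 -2 0 1" --pt "0 0 0 0 -3.5 0 1" --pt "0 0 0 0 -4 0 1" --pt "0 0 0 0 -4 0 1" --pt "0 0 0 0 -4 0 1" --pt "0 0 0 0 -4 0 1" --pt "0 0 0 0 -3.5 0 1" --pt "0 0 0 0 -2.5 0 1" --pt "0 0 0 0 -0.5 0 1" --pt "0 0 0 0 0 0 1"

```text
t: 9.97
tool_pos: [0.476, -0.1369, 0.1639]
tcp_rot: [0.117, 0.993, 0.001, -0.001]
contact_force: [0.7, 1.2, -3.5]
finger_gap: 0.297
grasp_force: 69.8
```

drive_tool --pt "0 0 0 0 0 2 1" --pt "0 0 0 0 0 2 1" --pt "0 0 0 0 0 2 1" --pt "0 0 0 0 0 1.5 1" --pt "0 0 0 0 0 0.6 1" --pt "0 0 0 0 0 0 1" --pt "0 0 0 0 0 0 1"

```text
t: 10.55
tool_pos: [0.4774, -0.1334, 0.0829]
tcp_rot: [0.114, 0.993, 0.001, -0.002]
contact_force: [0.6, 0.6, -2.9]
finger_gap: 0.298
grasp_force: 69.8
```

drive_tool --pt "0 0 0 0 -0.8 0.5 1" --pt "0 0 0 0 0 0.5 1" --pt "0 0 0 0 0 0.3 1" --pt "0 0 0 0 0 0.15 1" --pt "0 0 0 0 0 0 1" --pt "0 0 0 0 0 0 1"

```text
t: 11.05
tool_pos: [0.4755, -0.1415, 0.0682]
tcp_rot: [0.114, 0.993, 0.001, -0.001]
contact_force: [0.2, 0.2, -2.5]
finger_gap: 0.294
grasp_force: 69.9
```

drive_tool --pt "0 0 0 0 0 0.08 1" --pt "0 0 0 0 0 0 1" --pt "0 0 0 0 0 0 1"

```text
t: 11.3
tool_pos: [0.4755, -0.1415, 0.0679]
tcp_rot: [0.114, 0.993, 0.001, -0.001]
contact_force: [-3.5, 0.6, 7.0]
finger_gap: 0.297
grasp_force: 70.8
```

Contact is made, so I release gradually and retreat.

drive_tool --pt "0 0 0 0 0 0 0.2" --pt "0 0 0 0 0 0 -0.3" --pt "0 0 0 0 0 0 -1" --pt "0 0 0 0 0 0 -1" --pt "0 0 0 0 0 0 -1" --pt "0 0 0 0 0 -1.5 -1" --pt "0 0 0 0 0 -3 -1" --pt "0 0 0 0 0 -4 -1" --pt "0 0 0 0 0 -4 -1" --pt "0 0 0 0 0 -4 -1"

```text
t: 12.13
tool_pos: [0.4752, -0.1421, 0.2339]
tcp_rot: [0.115, 0.993, 0.0, -0.002]
contact_force: [2.0, 1.6, 0.0]
finger_gap: 1.001
grasp_force: 0.0
```

drive_tool --pt "0 0 0 3 0 -1 -1" --pt "0 0 0 4 0 0 -1" --pt "0 0 0 4 0 0 -1" --pt "0 0 0 2 0 0 -1" --pt "0 0 0 0 0 0 -1" --pt "0 0 0 0 0 0 -1"

```text
t: 12.63
tool_pos: [0.3595, -0.113, 0.2443]
tcp_rot: [0.114, 0.994, 0.003, -0.002]
contact_force: [0.8, 0.2, -0.2]
finger_gap: 0.997
grasp_force: 0.0
```

Run:
```python
from h import *
s=snapshot("wrist");t=snapshot("top");u=snapshot("side")
A=cv2.resize(s["color"],(400,300));B=cv2.resize(t["color"][110:260,145:365],(400,300),interpolation=cv2.INTER_CUBIC)
C=cv2.resize(u["color"],(400,300))
cv2.imwrite("pics/f.png",np.vstack([np.hstack([A,B]),np.hstack([C,C*0])]))
st=get_state();print(st["t"],st["tool_pos"],st["contact_force"],st["finger_gap"])
```

```text
12.7833 [ 0.3606851  -0.11418018  0.24434891] [ 0.67783979 -0.10046573  0.0054682 ] 0.9996268149452052
```

View pics/f.png

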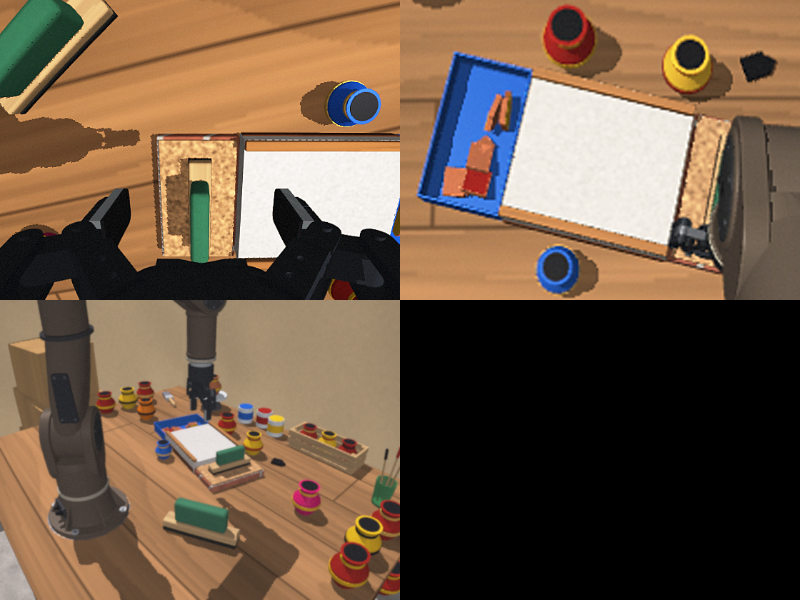

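The deck is clear and all five shards are in the tray: three at (470,170) and two at (498,110). The scraper stands upright on its rest at (200,210) in the wrist view, the pots have not moved, and the robot is clear of everything.

```bash
python3 -c "
from workcell import *
print(sign_off())"
```

```text
the job is handed in; nothing more can be done
None
```

I handed in the job at about 13 s: all five shards are in the tray, the scraper stands released upright on its rest, and the pots are where they were; the judge gave no verdict.

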